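Clamp a phone in the repair holder

TASK

Gently slide the phone along its holder until it is fully home against the rubber-tipped stop screw at the far end, pressing it lightly there for a moment, then push the toggle clamp's handle down past its dead point so that it snaps and stays locked with the rubber foot holding the phone down. Feel your way: do not shove the phone or force the clamp, leave the things lying around alone, and take the gripper away at the end.

Things in the scene. Friction and masses are not known exactly. Their poses are not given: they have to be found in the camera images.
- holder: Fixed aluminium plate 230 (x) x 220 (y) x 14 mm on the bench. Origin: underside, on the phone channel's centre line, mid x; plate spans y -60 to +160 mm. x points along the channel to the stop (the way the phone slides home), y to the clamp's side, z up. Channel between two rails x -70 to +70 mm, 8 wide, 6 high above the plate, inner faces at y = +-37.5 mm. Clamp at x = 0.
- stop: Fixed end block 18 x 44 x 20 mm on the plate. Origin: foot of its near face (towards the phone), 94 mm along the holder's x; axes as the holder's. Carries a stop screw along -x with a rubber tip 10 mm across, axis 5.5 mm above the plate. The screw's setting varies and is not measured: the tip stands 11 to 27 mm out from this face. The rubber yields 1 mm per 3.5 N, at most 4.5 mm.
- phone: Flat phone, 146 (x) x 71 (y) x 9 (z) mm, about 0.19 kg, face down on the plate (friction about 0.6) between the rails, 2 mm play a side, 12 to 44 mm short of the screw's tip. Origin: centre of its underside, x along its length to the stop, z up. Delicate: the gripper may press it with at most 15 N; pressing it on the stop with 3 to 6 N is right.
- phone_near_end (a point): Middle of the phone's end face away from the stop (the face to push), half way up its 9 mm.
- clamp: Steel hold-down toggle clamp on the plate, foot 44 x 108 mm, with arm, pad and handle. Origin at the foot below the arm's pivot, 70 mm along the holder's y from the channel's centre line; axes as the holder's: the arm reaches in -y over the phone, the handle points in +y. Never push any of it with more than 30 N.
- clamp_pad: The clamp's round rubber foot at the end of its arm, 18 mm across. Origin: centre of its underside. Raised and tilted with the arm when open; locked, it presses on the phone with some 30 to 50 N, 20 mm to the +y side of the channel's centre line.
- clamp_handle (a joint): Handle angle (rad), grows as it is pushed down and outwards: 0 open, 66 deg above level, stays by friction; 0.95 dead point; 1.06 locked on its stop, 5 deg above level. The foot meets the phone at about 0.63; from there it springs back if let go, the push at the grip grows to 7 to 14 N near 0.77, falls to nothing at 0.95, then it snaps to the stop by itself.
- handle_hinge (a point): Centre of the handle's hinge pin, 47 mm above the clamp's origin and 72 mm from it in the clamp's +y; the pin lies along the holder's x axis. The handle swings in the clamp's y-z plane.
- handle_grip (a point): Point to push: on the upper face of the handle's flat rubber grip, in the middle of its width, 80 mm out along the handle from the hinge. The grip is 22 mm wide (along the holder's x), 13 mm thick and covers 35 to 105 mm from the hinge along the handle. Moves with the handle.
- screwdriver: A loose screwdriver 150 mm long, lying on the bench beside the holder. Leave it alone.
- parts_tray: A loose four-compartment tray 100 x 75 x 22 mm on the bench. Leave it alone.
- flux_jar: A loose small jar 44 mm across and 45 mm high standing on the bench beyond the clamp. Leave it alone.
Not all that is in view belongs to the job. What is shaped like the phone but orange or white is not meant.

How it is judged:
By the outcome, as a careful person would: the job done as asked, in the order asked, and still so for the second after the job is handed in, with the robot touching nothing.
It also fails if it takes over 67 s, if anything falls off the work surface, if the arm or the gripper's body presses on something with over 40 N, if the wrist force passes 120 N, or if a joint passes its speed limit or range.

ROBOT

A 6-joint arm with a two-finger parallel gripper is mounted at the origin on the work surface. World frame = base frame: x ahead of the robot, y to its left, z up, the work surface at z = 0. Lengths are in mm, angles in rad, forces in N, time in s.
With the tool pointing down it reaches from about 275 to 825 mm from the base axis. Payload 4.9 kg.
Tool frame: the origin (TCP) lies at the very end of the fingers, on their centre line; the grasp point (between the pads) lies 19 mm behind it; z points along the fingers, y is the line along which they close (so a half turn about z gives the same grasp; the last joint's range is limited). The gripper opens to 85 mm and grips with 20 to 120 N. Pads are 22 mm wide; open, the fingers measure 114 mm over their backs; the gripper's body (76 mm by 85 mm) begins 54 mm behind the grasp point. The pads swing forward as they close: fully open they stand 13 mm farther back than shut.
Start: joints at [1.065, 0.326, -0.193, 1.052, 0, 1.437], TCP at [199.807, 512.441, 231.281] pointing down, gripper open.
Joint ranges: [-2.65, 2.65], [-0.97, 1.79], [-1.3, 1.35], [-1.93, 2.1], [-1.47, 1.37], [-3.14, 3.14]. Speed limits (rad/s): [2.57, 2.57, 3.14, 3.14, 3.14, 3.14].

INTERFACE

Orientations are given as [roll, pitch, yaw] about the fixed x, y, z axes, in that order (R = Rz(yaw) Ry(pitch) Rx(roll)).
In Python, from bench import bot, solve_ik, imaging gives the robot as it stands. Calls block until the motion is done:
- bot.move_ptp(position, orientation): joint-space move of the TCP to a pose.
- bot.movel(position, rot=None, max_speed=150, threshold=None): straight line of the TCP; rot=None keeps the orientation; max_speed is the mean speed in mm/s. With threshold (N) it stops when the force on the tool has changed by that much, and returns True; else False.
- bot.move_j(angles): joint-space move.
- bot.grip(opening, effort=None): opening from 0.0 (shut) to 1.0 (fully open); effort is the grip in N (None keeps the last); returns when the fingers have stopped.
- bot.dwell(seconds).
- solve_ik(position, orientation): joint angles nearest the present ones, or None.
- bot.get_state(): the state.
- imaging.capture(name): name is "side" or "top"; returns the picture (400x640x3 uint8, blue, green, red); there is no depth.
- imaging.camera_model(name): a dict with "K" (3x3 intrinsics, pixels), "k1" (the pictures are not rectified: a ray, as slopes to the right and down, at radius r is drawn at 1 + k1 r^2 times it, then the intrinsics apply), "position" and "rotation" of the camera in the world. Camera axes: x right, y up, looking along -z (the intrinsics and any distortion apply to the point x, -y, -z); pixel columns grow to the right and rows downward; lengths in mm; the calibration is good to about 2 mm. A picture is of the moment at which its call begins. camera_model takes no time and is no camera call.
A pose or a line that the arm cannot do raises bot.IKError and nothing moves.
- bot.sign_off(): hands the job in; it is judged then, once.
The state is a dict: "t": time; "qpos": joint angles; "joint_velocities": joint speeds; "effort": joint torques, N m; "tcp_pos": TCP position; "orientation": TCP orientation; "contact_force": force on the tool from outside, world axes, zero at the start; "wrist_torque": the same for the moment, N m; "opening": opening from 0.0 (shut) to 1.0 (fully open); "gripper_force": force on a finger pad.
Only numpy, scipy, OpenCV 4.12 (cv2) and the standard library are available. Lean on these libraries where they do the work, as an engineer would, in place of code of your own. Each camera call takes 0.05 s, during which the arm holds its last target. There are 200 camera calls.

## Working session

There is one attempt and no reset: what is moved stays moved. The work goes in short steps, each a Python script; the robot and the scene stay as the last script left them, time stands still between calls to the robot, and variables do not carry over. Pictures are saved under pics/ and viewed, at most 10 in all, crops included, and the job is handed in when it is done.

```bash
ls; mkdir -p pics; python3 - <<'E'
from bench import bot, imaging
import cv2
for n in("side","top"):
    cv2.imwrite(f"pics/{n}0.png",imaging.capture(n)); m=imaging.camera_model(n); print(n,m)
s=bot.get_state();print(s)
E
```

```text
pics
side {'K': array([[487.52855367,   0.        , 326.52732969],
       [  0.        , 487.52855367, 211.63747951],
       [  0.        ,   0.        ,   1.        ]]), 'k1': 0.04887616936514998, 'position': array([ 187.66644108, -703.04026744,  853.30694024]), 'rotation': array([ 0.78049702, -0.01874831, -0.54654085])}
top {'K': array([[398.68502565,   0.        , 318.36739155],
       [  0.        , 398.68502565, 199.96053028],
       [  0.        ,   0.        ,   1.        ]]), 'k1': -0.003245886332589361, 'position': array([476.68402717, -95.67334008, 862.09715913]), 'rotation': array([ 0.176152 ,  0.0203386, -1.5536134])}
{'t': 0.1, 'qpos': array([ 1.06477731e+00,  3.26870246e-01, -1.93502549e-01,  1.05200393e+00,
        1.76876568e-05,  1.43657320e+00]), 'joint_velocities': array([-4.06923419e-04, -1.62066642e-03,  2.42550571e-03, -2.85173244e-03,
       -2.28565428e-03, -6.63782413e-06]), 'effort': array([ 2.59277722e-04, -4.44237435e+01,  2.63038570e+01,  7.85622862e-03,
       -1.55682842e-04, -1.06642673e-05]), 'tcp_pos': array([199.5449242 , 511.95385967, 230.57279437]), 'orientation': array([-3.14002884e+00, -2.29018101e-04,  2.76979657e+00]), 'contact_force': array([-0.37312045,  0.5820724 ,  0.08864853]), 'wrist_torque': array([ 0.00749781, -0.01613589, -0.0261436 ]), 'gripper_force': 0.0, 'opening': 0.9989769285199519}
```

View pics/side0.png

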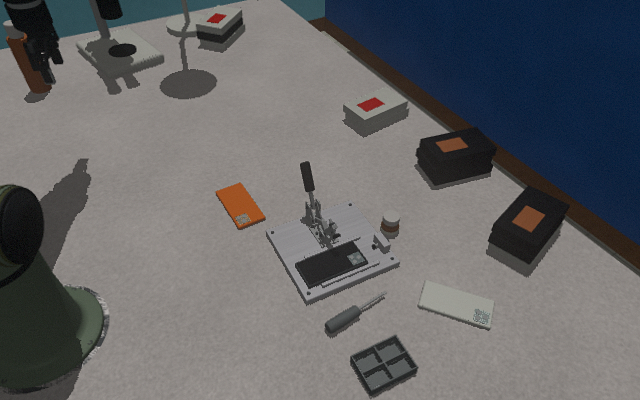

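View pics/top0.png

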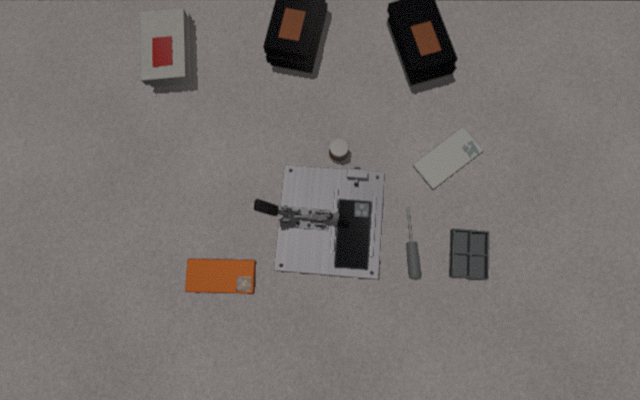

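The holder spans about (276–384, 167–278) in the top view. The stop is at its upper end (357,175), the phone at (352,235), and the handle points left to (265,207). I'll zoom in for corners.

```bash
python3 - <<'E'
import cv2
a=cv2.imread("pics/top0.png")[155:290,245:395]; a=cv2.convertScaleAbs(a,alpha=1.5)
cv2.imwrite("pics/tc.png",cv2.resize(a,None,fx=4.4,fy=4.4,interpolation=cv2.INTER_CUBIC))
a=cv2.imread("pics/side0.png")[155:305,255:410]; a=cv2.convertScaleAbs(a,alpha=1.5)
cv2.imwrite("pics/sc.png",cv2.resize(a,None,fx=4,fy=4,interpolation=cv2.INTER_CUBIC))
E
```

```text
(no output)
```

View pics/tc.png

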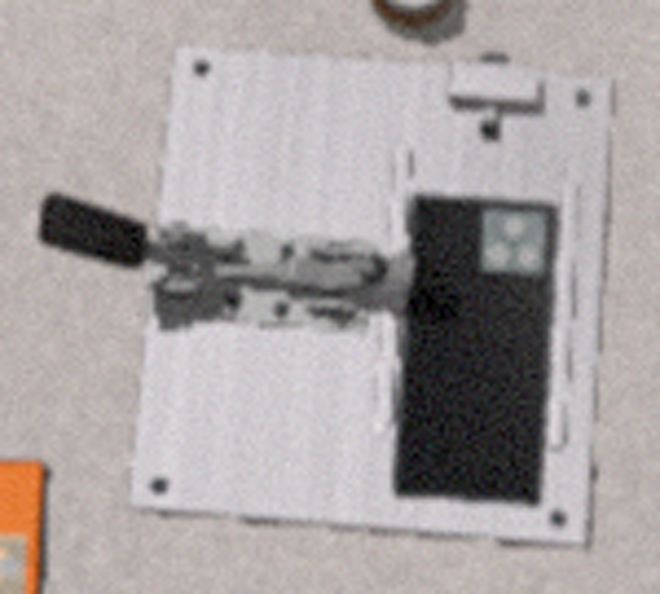

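View pics/sc.png

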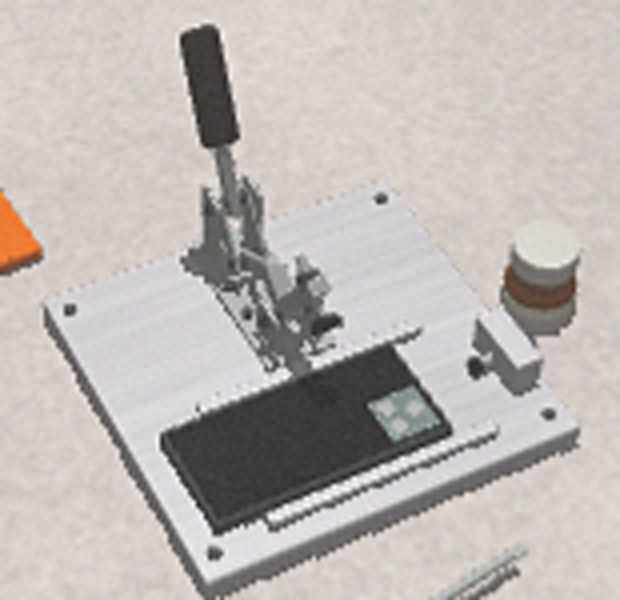

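```bash
cat > geo.py <<'E'
import numpy as np, cv2, json
from scipy.optimize import least_squares
from scipy.spatial.transform import Rotation as Ro
from bench import imaging
M={n:imaging.camera_model(n) for n in("side","top")}
def proj(n,P):
    m=M[n]; R=Ro.from_euler("xyz",m["rotation"]).as_matrix()
    c=(np.atleast_2d(P)-m["position"])@R
    s=np.c_[c[:,0],-c[:,1]]/-c[:,2:]
    s=s*(1+m["k1"]*(s**2).sum(1,keepdims=True))
    return s@m["K"][:2,:2].T+m["K"][:2,2]
def h2w(p,P):   # holder -> world, p=(x,y,yaw)
    P=np.atleast_2d(P).astype(float); c,s=np.cos(p[2]),np.sin(p[2])
    return np.c_[p[0]+c*P[:,0]-s*P[:,1],p[1]+s*P[:,0]+c*P[:,1],P[:,2]]
tc=lambda a:(np.array(a)+.5)/4.4-.5+[245,155]
sc=lambda a:(np.array(a)+.5)/4-.5+[255,155]
E
python3 - <<'E'
from geo import *
C=np.array([[115,160,14],[115,-60,14],[-115,-60,14],[-115,160,14]])
T=tc([[178,47],[610,78],[587,545],[133,508]]); S=sc([[380,182],[579,430],[208,583],[43,303]])
def fit(w):
    f=lambda p:np.r_[(proj("top",h2w(p,C))-T).ravel()*w[0],(proj("side",h2w(p,C))-S).ravel()*w[1]]
    r=least_squares(f,[480,-120,0.05]);return r.x,np.round(f(r.x),1)
for w in((1,1),(1,0),(0,1)): print(*fit(w))
p=fit((1,1))[0]; np.save("p.npy",p)
a=np.radians(66)
for r in(105,80,35):
    q=h2w(p,[0,142+r*np.cos(a),61+r*np.sin(a)])
    print(r,q,(proj("top",q)-[245,155])*4.4,(proj("side",q)-[255,155])*4)
ph=tc([[397,495],[541,503],[412,197],[557,207]])
g=least_squares(lambda v:(proj("top",h2w(p,[[v[0]-73,v[1]+35.5,23],[v[0]-73,v[1]-35.5,23],[v[0]+73,v[1]+35.5,23],[v[0]+73,v[1]-35.5,23]]))-ph).ravel(),[0,0]);print("phone",g.x,np.round(g.fun,1))
tip=tc([[490,140]]);g=least_squares(lambda v:(proj("top",h2w(p,[[v[0],v[1],19.5]]))-tip).ravel(),[70,0]);print("tip",g.x)
E
```

```text
[ 5.80797065e+02 -1.50172229e+02 -6.20041570e-02] [-1.6 -0.8  0.4 -0.6  0.   0.3 -1.7  0.3  1.1  0.2  0.9  0.2 -0.2  1.9
 -0.7  0.8]
[ 5.80529250e+02 -1.51739331e+02 -6.15183731e-02] [-1.  -0.6  1.1 -0.5  0.8  0.5 -1.   0.5  0.   0.   0.   0.   0.   0.
 -0.   0. ]
[ 5.81675000e+02 -1.47564196e+02 -6.26133606e-02] [-0.  -0.  -0.  -0.  -0.  -0.  -0.  -0.   0.8 -0.5  0.5 -0.7 -0.5  0.8
 -0.8 -0.1]
105 [[592.24235183  34.18017712 156.92227305]] [[ 45.31893426 217.5275874 ]] [[195.19893692  33.23882596]]
80 [[591.61227167  24.0313011  134.08363661]] [[ 78.76376574 228.22312201]] [[203.71570312  75.15122193]]
35 [[590.47812738   5.76332426  92.97409102]] [[134.18003174 245.94441966]] [[218.64591241 148.65396422]]
phone [-26.10878421  -1.5232894 ] [-1.2  0.4  0.3  1.3  0.3 -1.   0.6 -0.8]
tip [76.55122861 -1.63370732]
```

Both cameras agree to about 2 mm, and the handle model reprojects well. The phone needs about 29 mm of travel. Next I approach and slide it.

```bash
cat > rob.py <<'E'
from geo import *
from bench import bot
p=np.load("p.npy"); ux=np.array([np.cos(p[2]),np.sin(p[2]),0]); uy=np.array([-ux[1],ux[0],0])
W=lambda *a:h2w(p,a)[0]
ROT=[np.pi,0,np.pi+p[2]]
def F(n=5):
    v=[]
    for _ in range(n): bot.dwell(.02); v.append(bot.get_state()["contact_force"])
    return np.mean(v,0)
def hold():   # TCP in holder frame
    d=bot.get_state()["tcp_pos"]-[p[0],p[1],0]; return np.array([d@ux,d@uy,d[2]])
E
python3 - <<'E'
from rob import *
bot.grip(0.0,40)
bot.move_ptp(W(-128,-1.5,230),ROT)
bot.movel(W(-128,-1.5,60),max_speed=200)
print("hit",bot.movel(W(-128,-1.5,17.5),max_speed=50,threshold=4)); bot.dwell(.2)
f0=F(10); np.save("f0.npy",f0); print(hold(),f0,bot.get_state()["t"])
cv2.imwrite("pics/near.png",cv2.resize(cv2.convertScaleAbs(imaging.capture("side")[155:315,235:435],alpha=1.5),None,fx=4,fy=3.75,interpolation=cv2.INTER_CUBIC))
E
```

```text
hit False
[-127.91171336   -1.52690392   17.64479489] [ 0.10265099  0.01186296 -0.11826686] 5.725
```

View pics/near.png

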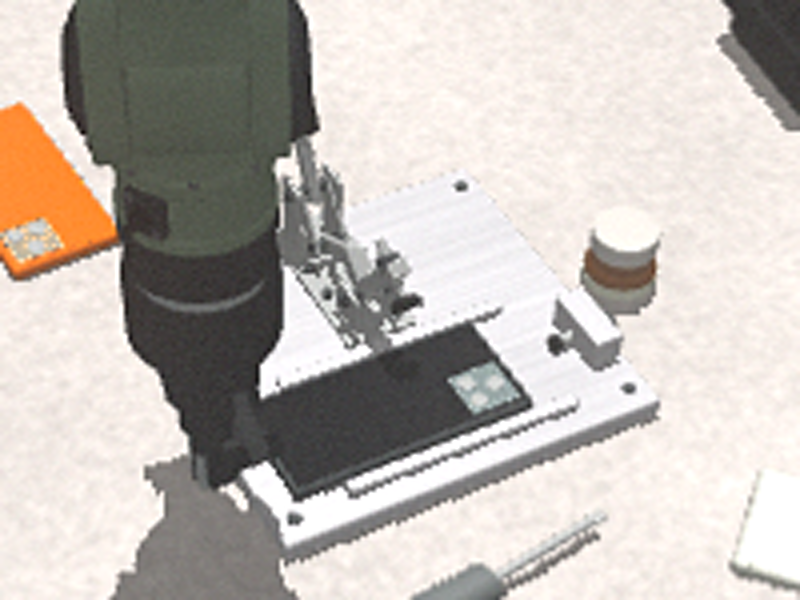

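The fingers stand just clear of the phone's near end, around (215,470), and are centred in the channel. I'll slide it gently with force feedback.

```bash
python3 - <<'E'
from rob import *
f0=np.load("f0.npy")
fx=lambda:-(F()-f0)@ux
r=bot.movel(W(-72,-1.5,17.5),max_speed=14,threshold=3.2); f=fx(); h=hold()
print(r,h,f,bot.get_state()["t"])
E
```

```text
True [-76.72426604  -1.15569034  16.71475269] -0.13057330709789164 9.1583
```

```bash
python3 - <<'E'
from rob import *
f0=np.load("f0.npy")
print(F(10)-f0,hold())
cv2.imwrite("pics/near2.png",cv2.resize(cv2.convertScaleAbs(imaging.capture("side")[155:315,235:435],alpha=1.5),None,fx=4,fy=3.75,interpolation=cv2.INTER_CUBIC))
E
```

```text
[0.06876345 0.15462245 0.1040075 ] [-77.09953839  -1.11117108  16.52092337]
```

View pics/near2.png

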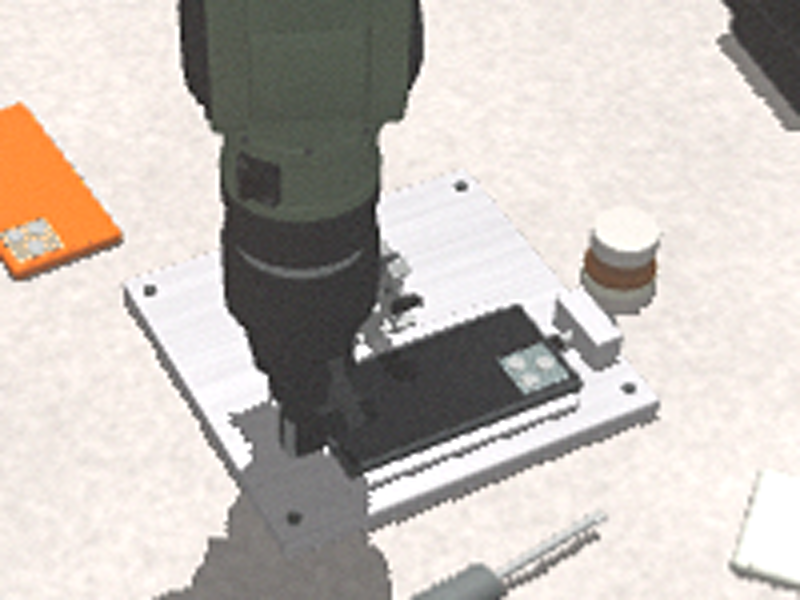

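The phone now looks to be at the screw tip, around (560,340), and the arm relaxed after the trip. I'll press in small steps up to about 5.3 N total, which is roughly 4 N on the stop plus friction.

```bash
python3 - <<'E'
from rob import *
f0=np.load("f0.npy")
x=hold()[0]; L=[]
while x<-66:
    x+=.35; bot.movel(W(x,-1.5,17.3),max_speed=8); bot.dwell(.05)
    f=-(F(4)-f0)@ux; L.append((round(hold()[0],2),round(f,2)))
    if f>4.9: break
print(L)
for _ in range(5): bot.dwell(.2); print(round(-(F(3)-f0)@ux,2),hold().round(2))
print(bot.get_state()["t"])
E
```

```text
[(np.float64(-76.74), np.float64(0.05)), (np.float64(-76.4), np.float64(-0.15)), (np.float64(-76.03), np.float64(0.19)), (np.float64(-76.05), np.float64(1.56)), (np.float64(-75.8), np.float64(2.87)), (np.float64(-75.46), np.float64(4.8)), (np.float64(-75.22), np.float64(5.26))]
5.57 [-75.23  -1.39  17.17]
5.63 [-75.23  -1.38  17.18]
5.4 [-75.26  -1.39  17.16]
4.75 [-75.22  -1.38  17.19]
5.71 [-75.2   -1.4   17.18]
13.2
```

The phone is home, pressed at about 5.5 N total for over a second. Next I back off and go to the handle.

```bash
cat >> rob.py <<'E'
RH=[np.pi,0,np.pi/2+p[2]]
Wd=8.
def tcp(th,r=80):
    f=np.radians(66)-th; return W(0,142+r*np.cos(f)-6.5*np.sin(f)-Wd,61+r*np.sin(f)+6.5*np.cos(f))
E
python3 - <<'E'
from rob import *
bot.movel(W(-90,-1.5,17.5),max_speed=30)
bot.movel(W(-95,-1.5,210),max_speed=200)
q=tcp(0)-20*uy
bot.move_ptp(q+[0,0,75],RH)
bot.movel(q,max_speed=120); bot.dwell(.3)
np.save("f1.npy",F(10)); print(hold(),bot.get_state()["t"],np.load("f1.npy"))
cv2.imwrite("pics/h1.png",cv2.resize(cv2.convertScaleAbs(imaging.capture("side")[135:295,235:435],alpha=1.5),None,fx=4,fy=3.75,interpolation=cv2.INTER_CUBIC))
E
```

```text
[7.61779515e-02 1.40613950e+02 1.36931064e+02] 17.85 [-0.15670467  0.23433513 -0.29145941]
```

View pics/h1.png

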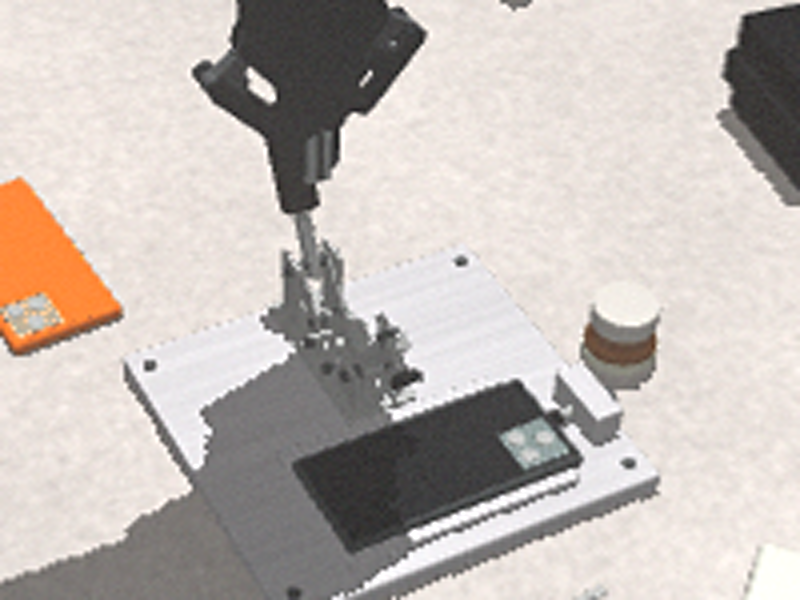

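The phone touches the screw tip, around (560,415), and the fingers are in front of the handle. Now I follow the arc while watching the force.

```bash
python3 - <<'E'
from rob import *
f1=np.load("f1.npy")
print("approach",bot.movel(tcp(0),max_speed=40,threshold=5), (F()-f1).round(2))
th=0; L=[]; prev=tcp(0)
while th<1.0:
    th=min(th+(.06 if th<.54 else .025),1.0)
    hit=bot.movel(tcp(th),max_speed=30,threshold=12)
    f=F(2)-f1; L.append((round(th,3),*(float(v) for v in (f@uy,f[2])),hit)); 
    if np.hypot(f@uy,f[2])>20: print("too much"); break
for l in L: print("%.3f fy %.1f fz %.1f %s"%l)
print(hold(),bot.get_state()["t"])
E
```

```text
approach False [-0.01 -0.09  0.38]
0.060 fy 0.4 fz 0.1 False
0.120 fy -0.9 fz -0.3 False
0.180 fy -0.8 fz 0.5 False
0.240 fy -0.6 fz 0.1 False
0.300 fy -0.3 fz 0.4 False
0.360 fy -0.5 fz -0.3 False
0.420 fy -0.8 fz 1.3 False
0.480 fy -0.0 fz 0.5 False
0.540 fy 0.3 fz 0.7 False
0.565 fy -0.5 fz -0.3 False
0.590 fy -0.3 fz 0.5 False
0.615 fy -0.2 fz 0.5 False
0.640 fy 0.0 fz 0.3 False
0.665 fy -0.5 fz 2.5 False
0.690 fy -1.4 fz 5.3 False
0.715 fy -1.8 fz 7.0 False
0.740 fy -2.1 fz 8.6 False
0.765 fy -1.6 fz 9.5 False
0.790 fy -1.4 fz 9.7 False
0.815 fy -1.3 fz 10.6 False
0.840 fy -1.4 fz 10.1 False
0.865 fy -0.7 fz 9.6 False
0.890 fy -0.7 fz 7.3 False
0.915 fy 0.1 fz 5.8 False
0.940 fy 0.6 fz 2.7 False
0.965 fy 0.0 fz 0.6 False
0.990 fy -0.6 fz 0.7 False
1.000 fy 0.3 fz 0.1 False
[-1.05867221e-02  2.12091859e+02  7.95277055e+01] 27.0917
```

The force peaked at about 10.6 N and fell to zero, so the clamp snapped. A light feel will confirm the handle is on its stop, then I retreat and look.

```bash
python3 - <<'E'
from rob import *
f1=np.load("f1.npy")
for th in np.arange(1.015,1.11,.015):
    h=bot.movel(tcp(th),max_speed=15,threshold=5); f=F(3)-f1; print(round(th,3),h,f.round(1),hold().round(1))
    if h or f[2]>3.5: break
bot.movel(bot.get_state()["tcp_pos"]+[0,0,130],max_speed=120)
bot.move_ptp(W(-150,300,250),RH); bot.dwell(.5)
a=np.load("p.npy")
A=cv2.convertScaleAbs(imaging.capture("side")[165:315,255:415],alpha=1.5);B=cv2.convertScaleAbs(imaging.capture("top")[155:290,235:395],alpha=1.5)
A,B=[cv2.resize(i,(400,375),interpolation=cv2.INTER_CUBIC) for i in(A,B)]
cv2.imwrite("pics/end.png",np.hstack([A,B]))
al=np.radians(66)
for th in(.9,1.06):
    q=W(0,142+105*np.cos(al-th),61+105*np.sin(al-th)); print(th,(proj("side",q)-[255,165])*2.5,(proj("top",q)-[235,155])*[2.5,2.78]+[400,0])
print(bot.get_state()["t"])
E
```

```text
1.015 False [0.1 0.6 0.5] [-1.000e-01  2.124e+02  7.830e+01]
1.03 False [ 0.4 -0.4  0.5] [ -0.  212.6  77.1]
1.045 False [ 0.3  0.6 -0.3] [-1.000e-01  2.129e+02  7.590e+01]
1.06 False [0.4 0.1 0.1] [-1.000e-01  2.131e+02  7.470e+01]
1.075 False [-0.  -0.6  3.4] [  0.3 213.2  74. ]
1.09 False [-2.7 -1.3 10.6] [  0.3 213.2  73.7]
0.9 [[96.2090329 16.7416496]] [[392.34867795 147.34252881]]
1.06 [[95.46166505 27.9834735 ]] [[393.61801983 150.58487183]]
31.4833
```

View pics/end.png

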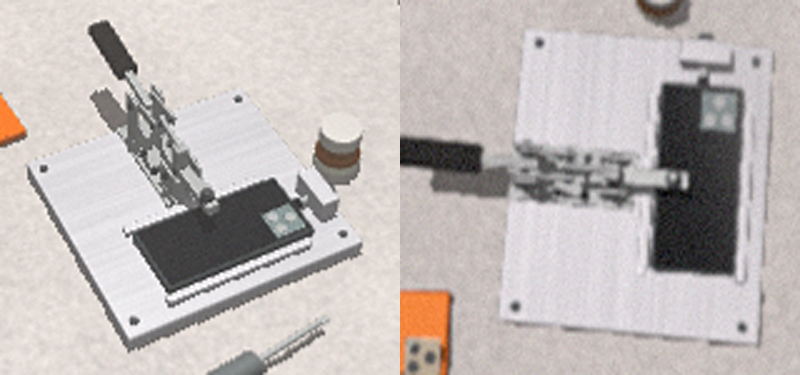

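The handle is down, with its tip at about (97,25) as predicted for locked. The foot is on the phone, and the phone is against the screw tip at (302,203) in the left view and (703,80) in the right. The gripper is clear, so I'm handing in.

```bash
python3 -c "
from bench import bot
print(bot.sign_off())"
```

```text
the job is handed in; nothing more can be done
None
```

The phone is home against the stop screw after a light press of about 4–5 N for over a second; the clamp snapped locked with its foot on the phone, the gripper is clear, and the job was handed in at about 31 s.

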